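# Hang the lift-off guard door and swing it shut

## Task

Take the amber guard door out of its parking stand and, holding it in the open position, lower both its hinge knuckles gently onto the two upright pins of the marking guard until the door sits fully home. Then swing it shut under the yellow keeper tab until it rests against the closing jamb, and let go. Do not force or drop the door onto the pins or slam it on the frame, and leave the other things on the desk alone.

Things in the scene. Friction and masses are not known exactly. Their poses are not given: they have to be found in the camera images.
- guard: Fixed grey beam guard: base 135 x 215 mm, walls 125 mm high, open top, open front, black jar inside. Origin: table level, middle of the walled nest. Axes: -x its open front (to the robot), +y its left (hinge side), z up. At its front left a steel plate, 40 mm wide, 126 mm high, front face 16 mm behind (+x) the pin axis, carries two hinge pins on ears.
- hinge_slot_end (a point): Where the pin axis would be, at the lower ear's top, 45 mm above the table, were the hinge plate pushed to the inner end of its screw slots: at (-75, 67.5) mm of the guard, axes as the guard's. The plate is screwed fast anywhere in the slots: the real axis, both pins together, stands 0 to 15 mm further to the guard's +y (x is true). How far is not given: feel or see it.
- upper_ear (a point): Same, 65 mm above hinge_slot_end: the upper ear's top, 110 mm above the table. Each ear is 23 mm wide, 6 mm thick and reaches 10 mm in front (-x) of the pin axis. On each stands a brass pin, 9 mm diameter, 14 mm tall, the top 1 mm tapered to 8 mm; both on one vertical axis.
- closing_jamb (a point): Middle of the front face of the 18 mm wide jamb at the guard's front right, on which the shut door rests; at (-70, -52) mm of the guard, 90 mm above the table. Axes as the guard's; the face looks to -x.
- keeper_tab (a point): Tip of the yellow keeper tab on top of the closing jamb: its underside, 153 mm above the table, 18 mm wide, reaching 20 mm out in front of the jamb's face. Axes as the guard's. A seated door's top edge is 147 mm above the table and passes under it; the tab keeps a door from being hung in the shut position.
- door_grip (a point): Centre of the black grip block on the loose door's top edge: 38 long (door x), 12 thick (y), 28 mm tall. Axes the door's: x along its width to the knuckles, y across the panel, z up. Door: yellow frame, amber pane, 10 mm thick, 115 tall, 0.2 to 0.42 kg, reaching 63 mm to -x and 53 mm to +x of this point; top edge 14 mm below it, lower edge 129 mm.
- door_knuckle (a point): Centre of the lower knuckle's underside on the hinge axis, 70 mm to +x of door_grip, 116 mm below it; door axes. Two steel knuckles, 20 (x) x 23 (y) x 14 mm, 65 mm apart in height; through holes 10.5 mm, 0.7 mm chamfer below. Home: this point is 45 mm above the table. It enters between the ears from the front or side, with the door 15 to 43 mm above home.
- door_edge (a point): Middle of the door's free upright edge, 63 mm to -x of door_grip, 71 mm below it; door axes. Hung wide open the door's axes are parallel to the guard's, the free edge towards the robot; shutting turns it +90 degrees about z (anticlockwise from above), and this point comes to x = -75, y = -58 mm (give or take 7.5 mm, as the hinge is set) of the guard.
- door: The whole loose door; origin under the middle of its panel, (-5, 0, -129) mm from door_grip, axes as door_grip's. Every touch that pushes the knuckles up tilts it a little in the grip (about 0.2 mm at the knuckles for 6 N, which draws the lower knuckle back to -x by 1.4 times that); hung, it swings freely and stays where it is left.
- stand: Fixed grey parking stand, base 125 x 60 x 10 mm; four cheeks up to 55 mm above the table make a slot 13 mm wide along its x, in which the door stands loosely, upright, knuckles to +x. Origin: centre of its underside. The door must rise 47 mm to clear it.
- usb_dongle: Black USB dongle, 84 mm long, bystander.
- stopper: Small black stopper with a silver tip, 26 mm wide, 46 mm tall, standing beside the guard, bystander.

How it is judged:
By the outcome, as a careful person would: the job done as asked, in the order asked, and still so for the second after the job is handed in, with the robot touching nothing.
It also fails if it takes over 72 s, if anything falls off the work surface, if the arm or the gripper's body presses on something with over 40 N, if the wrist force passes 120 N, or if a joint passes its speed limit or range.

## Robot

A 6-joint arm with a two-finger parallel gripper is mounted at the origin on a cart in front of the work surface, level with it; the furniture and walls round the work are solid. World frame = base frame: x ahead of the robot, y to its left, z up, the work surface at z = 0. Lengths are in m, angles in rad, forces in N, time in s.
With the tool pointing down it reaches from about 0.275 to 0.75 m from the base axis. Payload 10.2 kg.
Tool frame: the origin (TCP) lies midway between the tips of the shut fingers; the grasp point (between the pads) lies 19 mm behind it; y points along the fingers, z is the direction in which the jaws open and shut, and the axes are right-handed (so a half turn about y gives the same grasp; the last joint's range is limited). The gripper opens to 88 mm and grips with 3 to 60 N. Pads are 18 mm wide; open, the fingers measure 123 mm over their backs; the gripper's body (75 mm by 187 mm) begins 45 mm behind the grasp point.
Start: joints at [0.936, 0.313, 1.498, -0, 1.331, -0.223], TCP at [0.21, 0.481, 0.239] pointing down, gripper open.
Joint ranges: [-2.94, 2.94], [-0.97, 2.17], [0.19, 2.56], [-1.23, 4.37], [0.02, 3.11], [-2.88, 2.88]. Speed limits (rad/s): [2.39, 2.39, 3.01, 3.14, 3.14, 3.14].

## Interface

Orientations are given as a unit quaternion [x, y, z, w].
In Python, from cell import state, imaging, order gives the robot as it stands. The module is installed in compiled form; this text tells all that it offers.
- The arm moves only by the tool carry_out, never from a script. Its argument "commands" is a list of rows, each a list of 3 entries, a list of its own where there are three numbers: the shift along the world's x, y, z in cm, then the turn about the world's z in rad, then the finger opening in cm, from 0 to 8.81. In form: [[[dx, dy, dz], roll, jaw], ...]. A call has 1 to 8 rows; each row shifts and turns the pose as measured when the row begins; what a row does not reach is not made up. A row lasts 1/10 s, in which the tool goes at most 50 mm and 8.59 degrees, less where a joint would pass 70% of its speed; a pose out of reach is approached as far as the arm can. A call is refused whole if a number of a shift passes 5 or a number of a turn 0.15, either way. A call with a gripper value outside its range is refused whole. The fingers move at their own pace and stop on an object; "grip_force" is the grip in N (left out, the last holds). Time passes only in rows, so rows that do not move let the fingers close. It gives the time, the measured TCP pose, the force and the opening at its end, in the units of the state.
- state(): the state, without advancing time (a new reading comes with each control period).
- imaging.get_image(name): name is "scene" or "top" or "wrist"; returns the picture (480x640x3 uint8, blue, green, red); there is no depth.
- imaging.camera_params(name): a dict with "mtx" (3x3 intrinsics, pixels), "eye" and "rotation" of the camera in the world; the wrist camera has in their place "mount" (4x4, takes a point from camera to tool coordinates, whose origin is the TCP and whose axes are the tool frame's). Camera axes: x right, y up, looking along -z (the intrinsics and any distortion apply to the point x, -y, -z); pixel columns grow to the right and rows downward; lengths in m; the calibration is good to about 2 mm. A picture is of the moment at which its call begins: read the wrist's pose just before it. camera_params takes no time and is no camera call.
- order.close_job(): hands the job in, once; it reports no verdict.
Trained networks look in the newest picture that a camera, given by its name, has taken for a name from the list of things; names that differ only in an ending like _2 or _b are one class to them, and where a whole thing is asked for, a point or a joint stands for the part that bears it (a point fixed in the world has none). Each returns a list of dicts, best first, with "conf" (0 to 1); they miss things now and then, are a little off and sometimes report something else, mostly with a low value. They report only what shows in the picture. A call takes as long as a camera call.
- imaging.silhouettes(camera, target): "region" (480x640 bool, what is visible of it) and "centre" ([column, row] in pixels, amid what is visible of it).
The state is a dict: "t": time; "qpos": joint angles; "joint_vel": joint speeds; "effort": joint torques, N m; "tcp_pos": TCP position; "eef_rot": TCP orientation; "force": force on the tool from outside, world axes, zero at the start; "torque": the same for the moment, N m; "grip_width": finger opening in m.
Only numpy, scipy, OpenCV 4.12 (cv2) and the standard library are available. Lean on these libraries where they do the work, as an engineer would, in place of code of your own. Each camera call takes 0.05 s, during which the arm holds its last target. There are 200 camera calls.

## Working session

There is one attempt and no reset: what is moved stays moved. The work goes in short steps, Python scripts to look and compute and a tool call to move; the robot and the scene stay as the last step left them, time stands still between calls to the robot, and variables do not carry over. Pictures are saved under pics/ and viewed, about 8 in all and at most 12, crops included, and the job is handed in when it is done.

Besides the shell and the picture viewer there is one more tool, called after ">>>" in YAML: its name, and indented under it one key for each argument. carry_out: Moves the arm, as the interface text tells. Its arguments: {"type":"object","properties":{"commands":{"type":"array"},"grip_force":{"type":"number"}},"required":["commands"]}

```bash
mkdir -p pics
cat > h.py <<'E'
import numpy as np, cv2
from scipy.spatial.transform import Rotation as R
from cell import state, imaging, order
def cam(n):
    p=imaging.camera_params(n); K=np.array(p['mtx'])
    if 'eye' in p:
        Rm=np.array(p['rotation']); e=np.array(p['eye'])
        if Rm.shape!=(3,3): Rm=R.from_quat(Rm).as_matrix()
    else:
        s=state(); M=np.array(p['mount']); T=np.eye(4); T[:3,:3]=R.from_quat(s['eef_rot']).as_matrix(); T[:3,3]=s['tcp_pos']
        T=T@M; Rm=T[:3,:3]; e=T[:3,3]
    return K,Rm,e
def ray(c,px):
    K,Rm,e=c; d=np.linalg.inv(K)@np.array([px[0],px[1],1.]); return e,Rm@(d*[1,-1,-1])
def onz(c,px,z):
    e,d=ray(c,px); return e+d*(z-e[2])/d[2]
def proj(c,P):
    K,Rm,e=c; q=(np.atleast_2d(P)-e)@Rm*[1,-1,-1]; q=q@K.T; return q[:,:2]/q[:,2:]
E
python3 - <<'E'
from h import *
s=state()
for k,v in s.items(): print(k,np.round(v,4))
ims=[]
for n in ['scene','top','wrist']:
    print(n,imaging.camera_params(n)); im=imaging.get_image(n); cv2.imwrite(f'pics/{n}0.png',im)
    for t in ['guard','door','stand','stopper','usb_dongle','door_grip','door_knuckle','keeper_tab','hinge_slot_end']:
        try:
            r=imaging.silhouettes(n,t)
            print(n,t,[(round(x['conf'],2),np.round(x['centre']),x['region'].sum()) for x in r[:2]])
        except Exception as ex: print(n,t,ex)
E
```

```text
t 0.0
qpos [ 0.9356  0.3135  1.4984  0.      1.331  -0.2234]
joint_vel [-0.0012  0.0006  0.0003 -0.0009  0.0001  0.001 ]
effort [-5.00000e-04 -4.02216e+01 -2.52263e+01  6.94000e-02  3.53000e-02
 -1.00000e-04]
tcp_pos [0.21   0.4809 0.2382]
eef_rot [ 0.6926 -0.1448  0.1444 -0.6917]
force [ 0.7049  0.3981 -0.6138]
torque [ 0.039  -0.0027 -0.0163]
grip_width 0.088
scene {'mtx': array([[599.17892919,   0.        , 314.05034987],
       [  0.        , 599.17892919, 247.61679811],
       [  0.        ,   0.        ,   1.        ]]), 'eye': array([ 0.03410307, -0.27440125,  0.76643013]), 'rotation': array([ 0.2977756 , -0.18201912, -0.47293609,  0.8090304 ])}
scene guard [(0.69, array([394., 252.]), np.int64(339)), (0.64, array([305., 230.]), np.int64(12579))]
scene door [(0.9, array([387., 340.]), np.int64(2822)), (0.58, array([307., 230.]), np.int64(12537))]
scene stand [(0.67, array([381., 387.]), np.int64(2196))]
scene stopper [(0.58, array([396., 252.]), np.int64(313))]
scene usb_dongle [(0.91, array([238., 336.]), np.int64(1050))]
scene door_grip [(0.93, array([389., 343.]), np.int64(
[... 1240 characters left out ...]
.int64(1175))]
wrist {'mtx': array([[337.55932584,   0.        , 321.82551052],
       [  0.        , 337.55932584, 241.41207278],
       [  0.        ,   0.        ,   1.        ]]), 'mount': array([[-6.18838976e-04, -9.52554907e-01, -3.04366170e-01,
        -7.92991752e-02],
       [ 1.79354358e-03,  3.04364682e-01, -9.52553895e-01,
        -1.44593314e-01],
       [ 9.99998200e-01, -1.13537147e-03,  1.52009601e-03,
         5.92233477e-04],
       [ 0.00000000e+00,  0.00000000e+00,  0.00000000e+00,
         1.00000000e+00]])}
wrist guard []
wrist door []
wrist stand []
wrist stopper []
wrist usb_dongle []
wrist door_grip []
wrist door_knuckle []
wrist keeper_tab []
wrist hinge_slot_end []
```

Run:
```python
import cv2
a=cv2.imread('pics/top0.png')[80:330,170:470]; cv2.imwrite('pics/topc.png',cv2.resize(a,None,fx=2.6,fy=2.4,interpolation=3))
a=cv2.imread('pics/scene0.png')[120:440,190:470]; cv2.imwrite('pics/scenec.png',cv2.resize(a,None,fx=1.85,fy=1.85,interpolation=3))
```

```text
(no output)
```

View pics/topc.png

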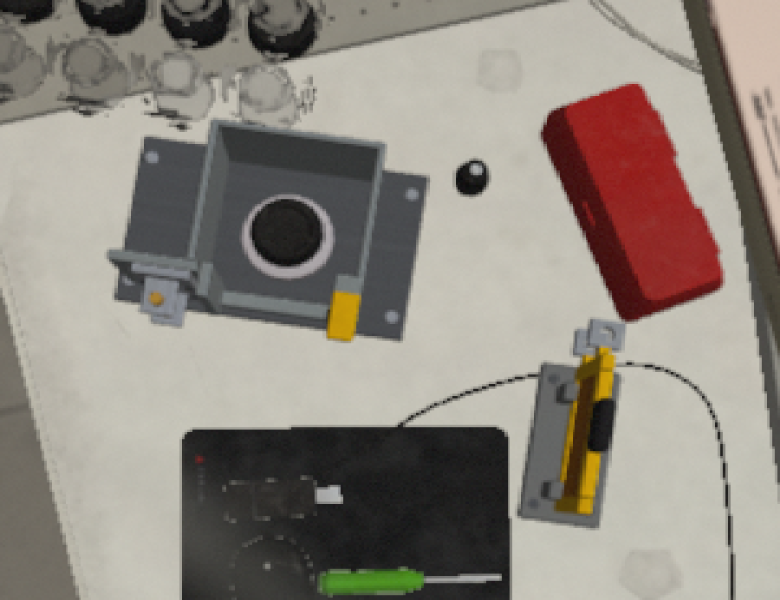

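View pics/scenec.png

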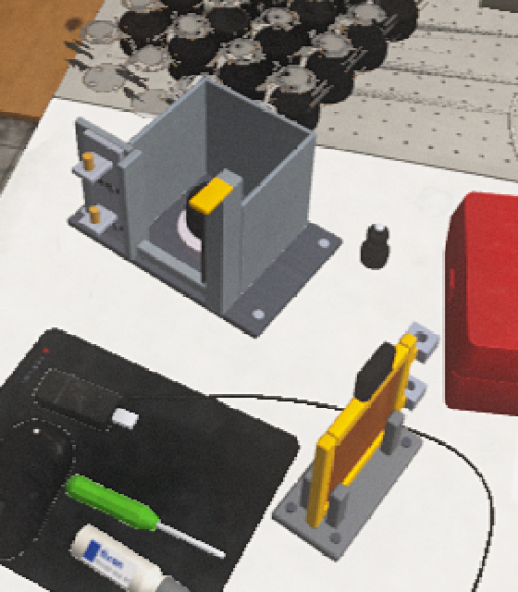

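The top view shows the guard at the upper left, with the brass upper pin near crop (157,298) and the tab at (340,315). The door stands in its stand at right with the grip at (600,425) and the knuckles pointing up-image. The scene view agrees.

Run:
```python
from h import *
T=cam('top'); S=cam('scene')
t=lambda u,v:(170+u/2.6,80+v/2.4)
s=lambda u,v:(190+u/1.85,120+v/1.85)
def tri(a,b):
    e1,d1=ray(T,a);e2,d2=ray(S,b)
    A=np.stack([d1,-d2],1); k=np.linalg.lstsq(A,e2-e1,rcond=None)[0]
    p,q=e1+k[0]*d1,e2+k[1]*d2
    return np.round((p+q)/2*1e3,1),round(np.linalg.norm(p-q)*1e3,1)
for n,a,b in [('pin',(157,297),(88,157)),('tabR',(351,341),(216,213)),('tabL',(329,338),(190,210)),('baseFR',(402,340),(256,336)),('baseBR',(428,177),(342,241)),('gripend',(602,402),(384,347)),('stopper',(477,169),(377,229)),('doorfreeL',(556,512),(312,524)),('kn',(607,331),(420,336))]:
    print(n,tri(t(*a),s(*b)))
print('base',[np.round(onz(T,t(*p),.01)*1e3,1) for p in [(143,137),(428,177),(402,340),(115,300)]])
print('pin',onz(T,t(157,297),.124), onz(S,s(88,155),.124), onz(S,s(94,208),.059))
print('grip',onz(T,t(600,425),.153))
print('stand',[np.round(onz(T,t(*p),.01)*1e3,1) for p in [(540,364),(518,515),(597,528),(620,372)]])
print('wristcam',cam('wrist'))
```

```text
pin (array([542.4, 131.5, 121.9]), np.float64(0.0))
tabR (array([511.7,  -1.2, 155.6]), np.float64(8.5))
tabL (array([511.9,  16.5, 149.6]), np.float64(0.1))
baseFR (array([526.8, -36.4,   6.5]), np.float64(0.7))
baseBR (array([659.6, -53.9,   4.8]), np.float64(0.4))
gripend (array([ 470.4, -160.8,  147.6]), np.float64(0.4))
stopper (array([658. , -86.1,  41.4]), np.float64(2.2))
doorfreeL (array([ 393.3, -152.1,   11. ]), np.float64(5.2))
kn (array([ 525.7, -171.6,  100.9]), np.float64(0.1))
base [array([686.8, 158.7,  10. ]), array([658.4, -53.4,  10. ]), array([526.2, -36. ,  10. ]), array([554.3, 175.3,  10. ])]
pin [0.54206889 0.13124288 0.124     ] [0.54260368 0.13141692 0.124     ] [0.54303451 0.13203591 0.059     ]
grip [ 0.45386295 -0.15845229  0.153     ]
stand [array([ 508.9, -137.7,   10. ]), array([ 389.2, -122.4,   10. ]), array([ 380., -180.,   10.]), array([ 503.5, -196.5,   10. ])]
wristcam (array([[337.55932584,   0.        , 321.82551052],
       [  0.        , 337.55932584, 241.41207278],
       [  0.        ,   0.        ,   1.        ]]), array([[ 0.39969259, -0.87336529, -0.27835033],
       [ 0.91664761,  0.38024581,  0.1231677 ],
       [-0.00172885, -0.30437838,  0.95254964]]), array([0.13771622, 0.51339954, 0.38334257]))
```

>>> carry_out:
  commands:
    - [[1.2, -3.2, 0.4], -0.14, 8.8]
    - [[1.2, -3.2, 0.4], -0.14, 8.8]
    - [[1.2, -3.2, 0.4], -0.14, 8.8]
    - [[1.2, -3.2, 0.4], -0.14, 8.8]
    - [[1.2, -3.2, 0.4], -0.14, 8.8]
    - [[1.2, -3.2, 0.4], -0.14, 8.8]
    - [[1.2, -3.2, 0.4], -0.14, 8.8]
    - [[1.2, -3.2, 0.4], -0.14, 8.8]

```text
t: 2.3
tcp_pos: [0.3064, 0.218, 0.2711]
eef_rot: [-0.5, 0.499, -0.499, 0.501]
force: [1.2, -0.2, -0.0]
grip_width: 0.0882
```

>>> carry_out:
  commands:
    - [[1.2, -3.2, 0.2], -0.14, 8.8]
    - [[1.2, -3.2, 0.2], -0.14, 8.8]
    - [[1.2, -3.2, 0.2], -0.14, 8.8]
    - [[1.2, -3.2, 0.2], -0.14, 8.8]
    - [[1.2, -3.2, 0.2], -0.14, 8.8]
    - [[1.2, -3.2, 0.2], -0.14, 8.8]
    - [[1.2, -3.2, 0.2], -0.14, 8.8]
    - [[1.2, -3.2, 0.2], -0.14, 8.8]

```text
t: 3.1
tcp_pos: [0.4043, -0.0495, 0.2896]
eef_rot: [0.14, -0.691, 0.694, -0.144]
force: [-0.0, 0.2, 1.3]
grip_width: 0.0878
```

```bash
cat >> h.py <<'E'
def st():
    s=state(); X=R.from_quat(s['eef_rot']).as_matrix()
    print('t',s['t'],'tcp',np.round(np.array(s['tcp_pos'])*1e3,1),'yaw',round(np.arctan2(X[1,0],X[0,0]),4),'down',np.round(X[:,1],3),'F',np.round(s['force'],1),'M',np.round(s['torque'],2),'w',s['grip_width'],'q6',round(s['qpos'][5],2)); return s
E
python3 -c "
from h import *
st()"
```

```text
t 3.1 tcp [404.3 -49.5 289.6] yaw -2.7371 down [ 0.006 -0.004 -1.   ] F [-0.   0.2  1.3] M [-0.04  0.1   0.03] w 0.0878177460730192 q6 0.76
```

>>> carry_out:
  commands:
    - [[1.3, -2.8, 0], -0.135, 8.8]
    - [[1.3, -2.8, 0], -0.135, 8.8]
    - [[1.2, -2.7, 0], -0.135, 8.8]
    - [[1.2, -2.6, 0], -0.13, 8.8]
    - [[0, 0, 0], 0, 8.8]

```text
t: 3.6
tcp_pos: [0.4562, -0.1669, 0.2895]
eef_rot: [-0.058, -0.702, 0.707, 0.056]
force: [0.2, 0.9, 0.2]
grip_width: 0.0878
```

Run:
```python
from h import *
st(); c=cam('wrist'); im=imaging.get_image('wrist'); 
for t in ['door','door_grip','stand']:
    for r in imaging.silhouettes('wrist',t)[:2]: print(t,r['conf'],r['centre'],r['region'].sum())
# overlay predicted grip outline (top, z=.153) and knuckle
g=np.array([.4539,-.1585]); a=-.132; X=np.array([np.cos(a),np.sin(a)]);Y=np.array([-X[1],X[0]])
def P(x,y,z): return np.r_[g+X*x+Y*y,z]
np.save('c1.npy',np.r_[c[1].ravel(),c[2]])
for poly in [[P(19,6,.153),P(19,-6,.153),P(-19,-6,.153),P(-19,6,.153)],[P(60,11.5e0,.102),P(60,-11.5,.102),P(80,-11.5,.102),P(80,11.5,.102)]]:
    pass
cv2.imwrite('pics/w1.png',im)
```

```text
t 3.6 tcp [ 456.2 -166.9  289.5] yaw 2.9801 down [ 0.003 -0.007 -1.   ] F [0.2 0.9 0.2] M [ 0.02  0.2  -0.01] w 0.08778854683598553 q6 1.14
door 0.73 [314.7, 205.4] 1952
door_grip 0.84 [313.6, 200.9] 1912
stand 0.79 [322.3, 201.1] 3225
```

View pics/w1.png

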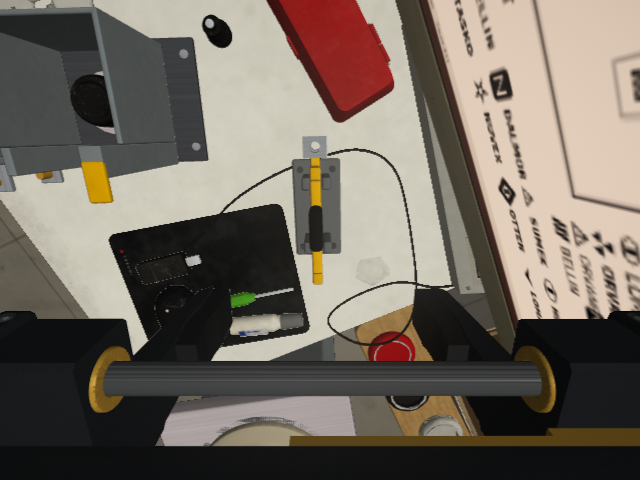

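The wrist view shows the door upright along column ~316, with the knuckle hole at (315,146), the grip top centre at (316,228) and the free end at (318,283).

Run:
```python
from h import *
im=cv2.imread('pics/w1.png'); a=np.load('c1.npy'); c=(cam('wrist')[0],a[:9].reshape(3,3),a[9:])
g=cv2.cvtColor(im,cv2.COLOR_BGR2HSV)
# dark grip, yellow top edge
roi=np.zeros(g.shape[:2],bool); roi[195:255,300:335]=1
y,x=np.nonzero(roi&(g[...,2]<45)); print('dark',x.min(),x.max(),y.min(),y.max(),x.mean(),y.mean())
for r in range(200,254,6): 
    xs=np.nonzero(roi[r]&(g[r,:,2]<45))[0]; print(r,xs.min() if len(xs) else 0,xs.max() if len(xs) else 0)
ye=(g[...,0]>18)&(g[...,0]<32)&(g[...,1]>150)&(g[...,2]>120); ye[:,:290]=0; ye[:,345:]=0
for r in (165,175,185,195,260,270,280): 
    xs=np.nonzero(ye[r])[0]; xs=xs[(xs>300)&(xs<335)]
    if len(xs): print(r,xs.min(),xs.max(),np.round(onz(c,(xs.mean(),r),.125)*1e3,1))
print('hole',onz(c,(315,146),.102),'grip',onz(c,(316,228),.150),'free top',onz(c,(318,283),.125))
```

```text
dark 309 322 206 250 315.39713774597493 228.4830053667263
200 0 0
206 313 318
212 310 321
218 309 321
224 310 321
230 310 321
236 309 321
242 309 322
248 310 321
165 311 319 [ 508.9 -170.3  125. ]
175 310 320 [ 500.2 -168.8  125. ]
185 310 320 [ 491.3 -167.3  125. ]
195 311 320 [ 482.1 -166.3  125. ]
260 313 321 [ 418.8 -157.1  125. ]
270 313 321 [ 408.4 -155.4  125. ]
280 313 322 [ 397.7 -154.1  125. ]
hole [ 0.5244089  -0.17264885  0.102     ] grip [ 0.45772001 -0.1628382   0.15      ] free top [ 0.39440237 -0.15403796  0.125     ]
```

>>> carry_out:
  commands:
    - [[0, 0.2, -3.5], 0.02, 8.8]
    - [[0, 0.2, -3.5], 0, 8.8]
    - [[0, 0, -3.5], 0, 6]
    - [[0, 0, -3], 0, 5]
    - [[0, 0, 0], 0, 5]

```text
t: 4.3
tcp_pos: [0.4543, -0.1545, 0.1542]
eef_rot: [-0.046, -0.702, 0.709, 0.039]
force: [-0.4, -0.5, -0.0]
grip_width: 0.0662
```

```bash
python3 -c "
from h import *
st()"
```

```text
t 4.3 tcp [ 454.3 -154.5  154.2] yaw 3.0212 down [ 0.01 -0.01 -1.  ] F [-0.4 -0.5 -0. ] M [0.02 0.15 0.  ] w 0.06621271163605447 q6 1.12
```

>>> carry_out:
  commands:
    - [[0.17, -0.8, 0], -0.02, 5]
    - [[0, 0, 0], 0, 5]
    - [[0, 0, 0], 0, 5]

```text
t: 4.6
tcp_pos: [0.4575, -0.1629, 0.1584]
eef_rot: [-0.055, -0.701, 0.71, 0.044]
force: [0.2, 0.2, -1.2]
grip_width: 0.0499
```

Run:
```python
from h import *
s=st(); c=cam('wrist'); im=imaging.get_image('wrist'); cv2.imwrite('pics/w2.png',im)
s=st()
g=cv2.cvtColor(im,cv2.COLOR_BGR2HSV)
ye=(g[...,0]>18)&(g[...,0]<32)&(g[...,1]>150)&(g[...,2]>120)
for r in range(60,480,20):
    xs=np.nonzero(ye[r])[0]; xs=xs[(xs>270)&(xs<370)]
    if len(xs): print(r,xs.min(),xs.max(),np.round(onz(c,((xs.min()+xs.max())/2,r),.125)*1e3,1))
```

```text
t 4.6 tcp [ 457.5 -162.9  158.4] yaw 3.0024 down [ 0.015 -0.013 -1.   ] F [ 0.2  0.2 -1.2] M [-0.03  0.12  0.04] w 0.049868522023362255 q6 1.13
t 4.65 tcp [ 457.6 -163.   158.5] yaw 3.0025 down [ 0.015 -0.014 -1.   ] F [-0.6 -0.1  0.5] M [ 0.02  0.18 -0.03] w 0.04990484066349072 q6 1.13
180 314 326 [ 513.4 -169.8  125. ]
200 313 329 [ 502.8 -168.9  125. ]
220 313 329 [ 491.9 -167.4  125. ]
240 313 329 [ 480.7 -165.8  125. ]
340 313 328 [ 417.7 -156.6  125. ]
360 313 327 [ 403.6 -154.3  125. ]
```

View pics/w2.png

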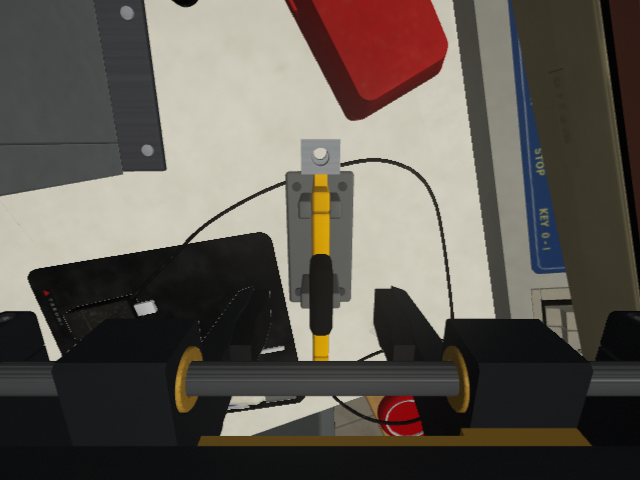

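Gripper is centred over the door; the tool shows a small tilt drift, so I'll test how it responds to moves.

>>> carry_out:
  commands:
    - [[0, 0, 0], 0, 5]
    - [[0, 0, 0], 0, 5]

```text
t: 4.85
tcp_pos: [0.458, -0.1632, 0.1598]
eef_rot: [-0.056, -0.7, 0.71, 0.043]
force: [-0.2, -0.1, 0.5]
grip_width: 0.0498
```

```bash
python3 -c "
from h import *
s=st(); print(s['qpos'],s['joint_vel'])"
```

```text
t 4.85 tcp [ 458.  -163.2  159.8] yaw 3.0026 down [ 0.017 -0.015 -1.   ] F [-0.2 -0.1  0.5] M [ 0.02  0.21 -0.03] w 0.04975564488619789 q6 1.13
[-0.58225725  0.29816381  1.73783865 -0.00348126  1.08285206  1.12923913] [ 0.00096678 -0.00590579 -0.00429895  0.00109211  0.00255478  0.00077864]
```

>>> carry_out:
  commands:
    - [[0, 0, 3.5], 0, 5]
    - [[0, 0, 3.5], 0, 5]
    - [[0, 0, 0], 0, 5]

```text
t: 5.15
tcp_pos: [0.4576, -0.1629, 0.2323]
eef_rot: [-0.055, -0.701, 0.71, 0.043]
force: [-0.7, -0.9, 0.1]
grip_width: 0.0501
```

```bash
python3 -c "
from h import *
s=st()"
```

```text
t 5.15 tcp [ 457.6 -162.9  232.3] yaw 3.0027 down [ 0.016 -0.014 -1.   ] F [-0.7 -0.9  0.1] M [-0.07  0.17 -0.02] w 0.05010980687810108 q6 1.13
```

>>> carry_out:
  commands:
    - [[0, 0, -1], 0, 5]
    - [[0, 0, -1], 0, 5]
    - [[0, 0, -1], 0, 5]
    - [[0, 0, -1], 0, 5]
    - [[0, 0, -1], 0, 5]
    - [[0, 0, -1], 0, 5]
    - [[0, 0, -1], 0, 5]

```text
t: 5.85
tcp_pos: [0.456, -0.1619, 0.153]
eef_rot: [-0.053, -0.702, 0.709, 0.045]
force: [0.8, -0.1, 0.5]
grip_width: 0.05
```

```bash
python3 -c "
from h import *
s=st()"
```

```text
t 5.85 tcp [ 456.  -161.9  153. ] yaw 3.0027 down [ 0.012 -0.011 -1.   ] F [ 0.8 -0.1  0.5] M [0.01 0.14 0.02] w 0.04996180610828067 q6 1.13
```

>>> carry_out:
  commands:
    - [[0, 0, 1], 0, 5]
    - [[0, 0, 1], 0, 5]
    - [[0, 0, 1], 0, 5]
    - [[0, 0, 1], 0, 5]
    - [[0, 0, 1], 0, 5]
    - [[0, 0, 1], 0, 5]
    - [[0, 0, 1], 0, 5]

```text
t: 6.55
tcp_pos: [0.4559, -0.1618, 0.2292]
eef_rot: [-0.054, -0.702, 0.709, 0.044]
force: [0.2, -0.2, 0.7]
grip_width: 0.05
```

```bash
python3 -c "
from h import *
s=st()"
```

```text
t 6.55 tcp [ 455.9 -161.8  229.2] yaw 3.0028 down [ 0.012 -0.012 -1.   ] F [ 0.2 -0.2  0.7] M [ 0.03  0.14 -0.02] w 0.04999662607226034 q6 1.13
```

>>> carry_out:
  commands:
    - [[0, 0, -1], 0, 5]
    - [[0, 0, -1], 0, 5]
    - [[0, 0, -1], 0, 5]
    - [[0, 0, -1], 0, 5]
    - [[0, 0, -1], 0, 5]
    - [[0, 0, -1], 0, 5]
    - [[0, 0, -1], 0, 5]
    - [[0, 0, -1], 0, 5]

```text
t: 7.35
tcp_pos: [0.4553, -0.1615, 0.1422]
eef_rot: [-0.053, -0.702, 0.709, 0.045]
force: [0.1, -0.0, 0.6]
grip_width: 0.05
```

```bash
python3 -c "
from h import *
s=st(); imaging.get_image('top'); s=st(); imaging.get_image('top'); s=st()"
```

```text
t 7.35 tcp [ 455.3 -161.5  142.2] yaw 3.0027 down [ 0.011 -0.011 -1.   ] F [ 0.1 -0.   0.6] M [0.02 0.19 0.01] w 0.05001583919187005 q6 1.13
t 7.4 tcp [ 454.6 -161.1  140.6] yaw 3.0026 down [ 0.009 -0.01  -1.   ] F [-1.2  0.2 -2.6] M [0.05 0.27 0.04] w 0.049831800772887826 q6 1.13
t 7.45 tcp [ 454.8 -161.2  141.7] yaw 3.0027 down [ 0.009 -0.01  -1.   ] F [-0.2  0.5 -0.4] M [ 0.05  0.12 -0.02] w 0.049972105064291235 q6 1.13
```

>>> carry_out:
  commands:
    - [[0, 0, 5], 0, 5]
    - [[0, 0, 5], 0, 5]
    - [[0, 0, 3], 0, 5]
    - [[0, 0, -2], 0, 5]
    - [[0, 0, -2], 0, 5]
    - [[0, 0, -2], 0, 5]
    - [[0, 0, -2], 0, 5]
    - [[0, 0, -2], 0, 5]

```text
t: 8.25
tcp_pos: [0.4562, -0.162, 0.1794]
eef_rot: [-0.057, -0.7, 0.711, 0.041]
force: [0.1, 0.2, 0.3]
grip_width: 0.05
```

```bash
python3 -c "
from h import *
s=st(); imaging.get_image('top'); s=st(); imaging.get_image('top'); s=st()"
```

```text
t 8.25 tcp [ 456.2 -162.   179.4] yaw 3.0029 down [ 0.02  -0.017 -1.   ] F [0.1 0.2 0.3] M [0.02 0.22 0.05] w 0.05003111486631898 q6 1.13
t 8.3 tcp [ 455.  -161.2  176.3] yaw 3.0028 down [ 0.016 -0.014 -1.   ] F [-0.4  1.4 -2.8] M [ 0.05  0.21 -0.01] w 0.049693773015299515 q6 1.13
t 8.35 tcp [ 455.2 -161.3  178. ] yaw 3.0028 down [ 0.016 -0.014 -1.   ] F [-0.3 -0.3  0.2] M [0.02 0.17 0.05] w 0.05015427865793253 q6 1.13
```

>>> carry_out:
  commands:
    - [[0, 0, -0.5], 0, 5]
    - [[0, 0, -0.5], 0, 5]
    - [[0, 0, -0.5], 0, 5]
    - [[0, 0, -0.5], 0, 5]
    - [[0, 0, -0.5], 0, 5]
    - [[0, 0, -0.5], 0, 5]
    - [[0, 0, -0.5], 0, 5]
    - [[0, 0, -0.5], 0, 5]

```text
t: 9.15
tcp_pos: [0.4568, -0.1624, 0.1389]
eef_rot: [-0.057, -0.7, 0.711, 0.041]
force: [-0.4, -0.0, 0.1]
grip_width: 0.05
```

```bash
python3 -c "
from h import *
s=st(); imaging.get_image('top'); s=st()"
```

```text
t 9.15 tcp [ 456.8 -162.4  138.9] yaw 3.0029 down [ 0.022 -0.018 -1.   ] F [-0.4 -0.   0.1] M [-0.    0.21  0.03] w 0.04996773693226698 q6 1.13
t 9.2 tcp [ 456.5 -162.1  138.1] yaw 3.0029 down [ 0.021 -0.017 -1.   ] F [-0.8  0.1 -0.7] M [0.01 0.17 0.05] w 0.050390455733598814 q6 1.13
```

>>> carry_out:
  commands:
    - [[0, 0, 1], 0, 5]
    - [[0, 0, 1], 0, 5]
    - [[0, 0, 1], 0, 5]
    - [[0, 0, 1], 0, 5]
    - [[0, 0, 1], 0, 5]
    - [[0, 0, 1], 0, 5]
    - [[0, 0, 1], 0, 5]
    - [[0, 0, 1], 0, 5]

```text
t: 10.0
tcp_pos: [0.4565, -0.1622, 0.2258]
eef_rot: [-0.057, -0.7, 0.711, 0.041]
force: [-0.4, 0.6, -0.6]
grip_width: 0.0502
```

>>> carry_out:
  commands:
    - [[0, 0, 1], 0, 5]
    - [[0, 0, 1], 0, 5]
    - [[0, 0, 1], 0, 5]
    - [[0, 0, 1], 0, 5]

```text
t: 10.4
tcp_pos: [0.4564, -0.1621, 0.2695]
eef_rot: [-0.057, -0.7, 0.711, 0.041]
force: [-0.3, 0.2, 0.1]
grip_width: 0.0499
```

```bash
python3 -c "
from h import *
s=st()"
```

```text
t 10.4 tcp [ 456.4 -162.1  269.5] yaw 3.0029 down [ 0.022 -0.018 -1.   ] F [-0.3  0.2  0.1] M [-0.02  0.2   0.  ] w 0.04987756850958372 q6 1.13
```

>>> carry_out:
  commands:
    - [[0, 0, -2], 0, 5]
    - [[0, 0, -2], 0, 5]
    - [[0, 0, -2], 0, 5]
    - [[0, 0, -2], 0, 5]
    - [[0, 0, -2], 0, 5]

```text
t: 10.9
tcp_pos: [0.4583, -0.1633, 0.1727]
eef_rot: [-0.06, -0.698, 0.713, 0.038]
force: [0.3, 0.8, 0.6]
grip_width: 0.05
```

```bash
python3 -c "
from h import *
s=st(); imaging.get_image('top'); s=st()"
```

```text
t 10.9 tcp [ 458.3 -163.3  172.7] yaw 3.0031 down [ 0.03  -0.023 -0.999] F [0.3 0.8 0.6] M [ 0.02  0.08 -0.08] w 0.04996989353907317 q6 1.13
t 10.95 tcp [ 457.  -162.5  169.6] yaw 3.003 down [ 0.026 -0.021 -0.999] F [-1.   0.5 -4.2] M [0.03 0.25 0.05] w 0.04969553579674443 q6 1.13
```

>>> carry_out:
  commands:
    - [[0, 0, 4], 0, 5]
    - [[0, 0, 0], 0, 5]

```text
t: 11.15
tcp_pos: [0.4567, -0.1624, 0.2106]
eef_rot: [-0.057, -0.699, 0.711, 0.041]
force: [-0.5, 0.6, -0.1]
grip_width: 0.0498
```

```bash
python3 -c "
from h import *
s=st(); imaging.get_image('top'); s=st(); imaging.get_image('top'); s=st()"
```

```text
t 11.15 tcp [ 456.7 -162.4  210.6] yaw 3.0028 down [ 0.023 -0.018 -1.   ] F [-0.5  0.6 -0.1] M [0.04 0.19 0.03] w 0.04982588054401856 q6 1.13
t 11.2 tcp [ 455.7 -161.8  208.1] yaw 3.0027 down [ 0.019 -0.016 -1.   ] F [-0.2 -0.5 -0.5] M [-0.    0.15  0.02] w 0.05021819370208832 q6 1.13
t 11.25 tcp [ 455.3 -161.5  206.9] yaw 3.0027 down [ 0.017 -0.015 -1.   ] F [ 0.6 -0.4 -0.2] M [-0.01  0.16  0.04] w 0.05015571072012847 q6 1.13
```

>>> carry_out:
  commands:
    - [[0, 0, -4], 0, 5]

```text
t: 11.35
tcp_pos: [0.4572, -0.1627, 0.1699]
eef_rot: [-0.058, -0.699, 0.712, 0.04]
force: [1.3, -0.5, -1.2]
grip_width: 0.0496
```

```bash
python3 -c "
from h import *
s=st(); imaging.get_image('top'); s=st(); imaging.get_image('top'); s=st();imaging.get_image('top'); s=st()"
```

```text
t 11.35 tcp [ 457.2 -162.7  169.9] yaw 3.0028 down [ 0.025 -0.02  -0.999] F [ 1.3 -0.5 -1.2] M [-0.05  0.09  0.03] w 0.049573328579232155 q6 1.13
t 11.4 tcp [ 453.5 -160.5  161.6] yaw 3.0025 down [ 0.013 -0.012 -1.   ] F [-2.2  1.9 -6.6] M [0.06 0.31 0.06] w 0.04999081339797527 q6 1.13
t 11.45 tcp [ 453.3 -160.3  163.4] yaw 3.0025 down [ 0.011 -0.011 -1.   ] F [-0.9  0.6 -0.1] M [0.09 0.16 0.03] w 0.050045299973061334 q6 1.13
t 11.5 tcp [ 454.3 -160.9  165.6] yaw 3.0026 down [ 0.013 -0.012 -1.   ] F [ 0.  -0.2  0.7] M [0.04 0.14 0.04] w 0.05006333301679734 q6 1.13
```

>>> carry_out:
  commands:
    - [[0, 0, 4.5], 0, 5]
    - [[0, 0, 0], 0, 5]

```text
t: 11.7
tcp_pos: [0.4545, -0.161, 0.2139]
eef_rot: [-0.054, -0.701, 0.709, 0.044]
force: [-0.6, -0.3, -1.0]
grip_width: 0.0503
```

```bash
python3 -c "
from h import *
imaging.get_image('top'); imaging.get_image('top'); s=st()"
```

```text
t 11.8 tcp [ 452.9 -160.1  209.6] yaw 3.0024 down [ 0.007 -0.008 -1.   ] F [-0.4 -0.6 -0.7] M [ 0.01  0.18 -0.01] w 0.05022869689778547 q6 1.13
```

>>> carry_out:
  commands:
    - [[0, 0, -4.5], 0, 5]

```text
t: 11.9
tcp_pos: [0.4551, -0.1614, 0.1681]
eef_rot: [-0.055, -0.701, 0.71, 0.043]
force: [1.4, -1.9, -1.5]
grip_width: 0.0498
```

```bash
python3 -c "
from h import *
imaging.get_image('top'); imaging.get_image('top'); s=st();imaging.get_image('top'); s=st()"
```

```text
t 12.0 tcp [ 450.8 -158.7  161. ] yaw 3.0023 down [-0.    -0.003 -1.   ] F [0.1 0.7 0.4] M [0.06 0.22 0.04] w 0.04995069730682952 q6 1.13
t 12.05 tcp [ 451.9 -159.4  163.4] yaw 3.0023 down [ 0.003 -0.005 -1.   ] F [-0.  -0.6  0.5] M [0.03 0.12 0.  ] w 0.04989480818877913 q6 1.13
```

>>> carry_out:
  commands:
    - [[0, 0, 4.5], 0, 5]
    - [[0, 0, 0], 0, 5]

```text
t: 12.25
tcp_pos: [0.4521, -0.1596, 0.2121]
eef_rot: [-0.05, -0.704, 0.707, 0.048]
force: [0.3, -0.0, 0.2]
grip_width: 0.0501
```

```bash
python3 -c "
from h import *
imaging.get_image('top'); imaging.get_image('top'); s=st()"
```

```text
t 12.35 tcp [ 450.5 -158.6  207.8] yaw 3.0021 down [-0.004 -0.001 -1.   ] F [-0.3  0.5 -1. ] M [0.01 0.14 0.01] w 0.04966738852980821 q6 1.13
```

>>> carry_out:
  commands:
    - [[0, 0, -4.5], 0, 5]

```text
t: 12.45
tcp_pos: [0.4528, -0.1601, 0.1664]
eef_rot: [-0.051, -0.703, 0.708, 0.047]
force: [0.7, -1.4, -1.0]
grip_width: 0.0503
```

```bash
python3 -c "
from h import *
imaging.get_image('top'); imaging.get_image('top'); s=st();imaging.get_image('top'); s=st()"
```

```text
t 12.55 tcp [ 448.5 -157.4  159.3] yaw 3.0021 down [-0.011  0.003 -1.   ] F [-0.6  0.7 -0.5] M [-0.01  0.21  0.01] w 0.05017252579685603 q6 1.13
t 12.6 tcp [ 449.5 -158.   161.7] yaw 3.0022 down [-0.008  0.001 -1.   ] F [0.3 0.1 0.2] M [-0.01  0.14  0.03] w 0.05040419838166783 q6 1.13
```

>>> carry_out:
  commands:
    - [[0.6, -0.45, -2], 0, 5]
    - [[0.05, 0, -1], 0, 4]

```text
t: 12.8
tcp_pos: [0.4575, -0.1634, 0.1347]
eef_rot: [-0.048, -0.705, 0.706, 0.051]
force: [-0.7, 0.0, -0.0]
grip_width: 0.0444
```

```bash
python3 -c "
from h import *
imaging.get_image('top'); s=st(); imaging.get_image('top'); s=st()"
```

```text
t 12.85 tcp [ 457.3 -163.1  134. ] yaw 3.0023 down [-0.005 -0.    -1.   ] F [ 0.1 -1.  -2.4] M [0.04 0.21 0.05] w 0.041139802825748355 q6 1.13
t 12.9 tcp [ 457.2 -163.   134.8] yaw 3.0025 down [-0.005 -0.001 -1.   ] F [-0.3 -0.4 -0.5] M [ 0.01  0.17 -0.  ] w 0.040318044663350656 q6 1.13
```

>>> carry_out:
  commands:
    - [[-0.1, 0.03, -1.35], 0, 3]
    - [[0, 0, -0.1], 0, 2]
  grip_force: 30

```text
t: 13.1
tcp_pos: [0.4569, -0.163, 0.1226]
eef_rot: [-0.048, -0.705, 0.706, 0.05]
force: [-0.7, 0.2, -0.2]
grip_width: 0.0266
```

```bash
python3 -c "
from h import *
imaging.get_image('top'); s=st(); imaging.get_image('top'); s=st()"
```

```text
t 13.15 tcp [ 457.5 -163.4  123.4] yaw 3.0027 down [-0.001 -0.003 -1.   ] F [ 0.3  0.6 -0.1] M [0.05 0.19 0.01] w 0.02247209434126221 q6 1.13
t 13.2 tcp [ 457.6 -163.5  123.7] yaw 3.0027 down [-0.    -0.004 -1.   ] F [ 0.4 -0.   0.2] M [ 0.    0.14 -0.01] w 0.020249626806467552 q6 1.13
```

>>> carry_out:
  commands:
    - [[0, 0, -0.05], 0, 0.8]
    - [[0, 0, -0.05], 0, 0.8]
  grip_force: 30

```text
t: 13.4
tcp_pos: [0.4581, -0.1637, 0.1243]
eef_rot: [-0.05, -0.704, 0.707, 0.048]
force: [0.2, 0.8, -3.1]
grip_width: 0.0117
```

```bash
python3 -c "
from h import *
imaging.get_image('top'); s=st(); imaging.get_image('top'); s=st()"
```

```text
t 13.45 tcp [ 458.2 -163.7  124.2] yaw 3.0028 down [ 0.002 -0.005 -1.   ] F [0.9 0.1 2. ] M [ 0.03  0.15 -0.02] w 0.011487937314136467 q6 1.13
t 13.5 tcp [ 458.2 -163.8  124.2] yaw 3.0028 down [ 0.002 -0.005 -1.   ] F [-0.1  0.5  2.3] M [ 0.04  0.17 -0.02] w 0.012391763236406096 q6 1.13
```

>>> carry_out:
  commands:
    - [[0, 0, 0.7], 0, 0.8]
    - [[0, 0, 1], 0, 0.8]
    - [[0, 0, 1], 0, 0.8]
    - [[0, 0, 1], 0, 0.8]
    - [[0, 0, 1], 0, 0.8]
    - [[0, 0, 0.8], 0, 0.8]

```text
t: 14.1
tcp_pos: [0.4577, -0.1634, 0.1838]
eef_rot: [-0.049, -0.704, 0.707, 0.049]
force: [-0.6, -0.6, -2.6]
grip_width: 0.0118
```

```bash
python3 -c "
from h import *
im=imaging.get_image('wrist'); s=st(); cv2.imwrite('pics/w3.png',im)"
```

```text
t 14.15 tcp [ 458.2 -163.7  184.9] yaw 3.0029 down [ 0.003 -0.005 -1.   ] F [ 0.2 -1.   0.1] M [ 0.02  0.19 -0.04] w 0.011552844132317174 q6 1.13
```

>>> carry_out:
  commands:
    - [[-0.4, 1, 0.2], 0, 0.8]
    - [[-0.6, 2.5, 0.1], 0, 0.8]
    - [[-0.6, 3, 0], 0, 0.8]
    - [[-0.4, 3, 0], 0, 0.8]
    - [[0, 3, 0], 0, 0.8]
    - [[0, 3, 0], 0, 0.8]
    - [[0, 3, 0], 0, 0.8]
    - [[0, 3, 0], 0, 0.8]

```text
t: 14.95
tcp_pos: [0.4332, 0.0588, 0.1876]
eef_rot: [-0.052, -0.703, 0.708, 0.051]
force: [-0.5, -2.3, -2.4]
grip_width: 0.012
```

```bash
python3 -c "
from h import *
s=st(); imaging.get_image('top'); imaging.get_image('top'); s=st()"
```

```text
t 14.95 tcp [433.2  58.8 187.6] yaw 2.9963 down [ 0.001 -0.007 -1.   ] F [-0.5 -2.3 -2.4] M [-0.14  0.32 -0.01] w 0.012033605315358686 q6 1.59
t 15.05 tcp [432.9  60.3 187.5] yaw 3.0002 down [ 0.001 -0.006 -1.   ] F [ 0.2 -0.4 -2.6] M [-0.03  0.18 -0.04] w 0.011686379101309837 q6 1.59
```

>>> carry_out:
  commands:
    - [[0, 1.5, 0], 0, 0.8]
    - [[0.1, 2, 0], 0.005, 0.8]
    - [[0.1, 2, 0], 0.003, 0.8]
    - [[0, 1.8, 0], 0, 0.8]
    - [[0, 0.8, -0.1], 0, 0.8]

```text
t: 15.55
tcp_pos: [0.4325, 0.1434, 0.1857]
eef_rot: [-0.047, -0.703, 0.708, 0.048]
force: [0.7, 0.5, -2.7]
grip_width: 0.0119
```

Run:
```python
from h import *
imaging.get_image('top'); s=st(); c=cam('wrist'); im=imaging.get_image('wrist'); cv2.imwrite('pics/w4.png',im); s=st()
np.save('c4.npy',np.r_[c[1].ravel(),c[2]])
cv2.imwrite('pics/w4c.png',cv2.resize(im[0:360,140:500],None,fx=1.65,fy=1.65,interpolation=3))
```

```text
t 15.6 tcp [432.3 143.8 185.4] yaw 3.0084 down [-0.003 -0.007 -1.   ] F [ 0.1  0.1 -3.2] M [0.14 0.13 0.04] w 0.011547185510884704 q6 1.77
t 15.65 tcp [432.5 142.9 185.5] yaw 3.0084 down [-0.003 -0.007 -1.   ] F [-0.7 -0.  -1.8] M [-0.02  0.18 -0.  ] w 0.012009811678919262 q6 1.77
```

View pics/w4c.png

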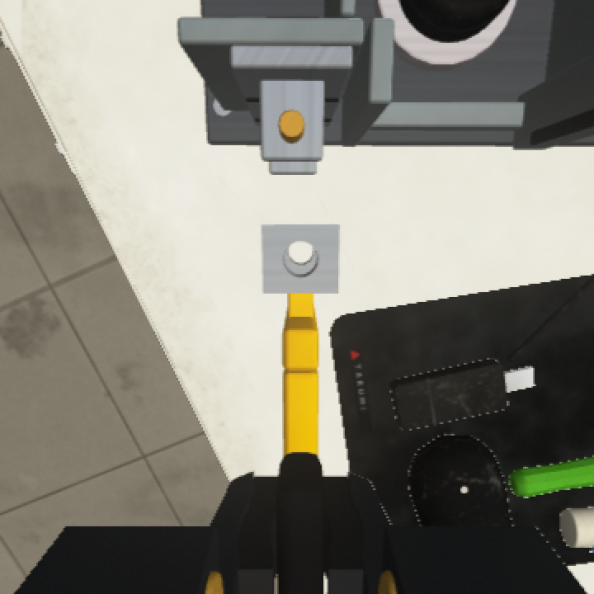

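The crop shows the brass upper pin at (292,122), the knuckle square spanning (262–340, 225–293) with its hole at (300,255), and the door axis nearly parallel to the guard.

```bash
cat >> h.py <<'E'
def meas(im,c,tz,dbg=True,doff=14.8):
    """tz TCP z (m). pin axis (world) & knuckle square centre/yaw; tz+doff = grip centre z"""
    g=cv2.cvtColor(im,cv2.COLOR_BGR2HSV).astype(int)
    br=((g[...,0]>10)&(g[...,0]<22)&(g[...,1]>140)&(g[...,2]>70)).astype(np.uint8); br[:,:270]=0;br[:,370:]=0;br[180:]=0
    n,l,s,ce=cv2.connectedComponentsWithStats(br)
    out={}
    if n>1:
        i=1+np.argmax(s[1:,4]); out['pin_bb']=s[i]; out['pin']=onz(c,ce[i],.124)*1e3
    return out
E
python3 - <<'E'
from h import *
a=np.load('c4.npy'); c=(cam('wrist')[0],a[:9].reshape(3,3),a[9:]); im=cv2.imread('pics/w4.png')
print(meas(im,c,.1855))
g=cv2.cvtColor(im,cv2.COLOR_BGR2GRAY)
for r in (140,145,165,170): print(r,g[r,292:354])
for cc in (303,308,340): print(cc,g[128:184,cc])
print(im[60:90,317])
for z in (.159,.163): print(z,[np.round(onz(c,(140+u/1.65,v/1.65),z)*1e3,1) for u,v in [(262,225),(340,225),(340,293),(262,293)]])
# guard front edge & ear directions
print('ear',[np.round(onz(c,(140+u/1.65,v/1.65),.110)*1e3,1) for u,v in [(261,158),(323,158)]], 'plate top', [np.round(onz(c,(140+u/1.65,v/1.65),.126)*1e3,1) for u,v in [(180,42),(362,42)]])
E
```

```text
{'pin_bb': array([309,  67,  15,  18, 204], dtype=int32), 'pin': array([541.30153673, 132.01351639, 124.        ])}
140 [231 232 231 232 232 231 197 171 171 171 171 171 171 170 171 170 170 171
 171 172 171 170 171 171 171 171 171 171 171 171 172 172 172 171 172 171
 171 171 171 171 171 171 172 171 172 172 171 172 171 171 171 171 171 196
 226 231 231 232 232 231 231 231]
145 [232 232 232 232 231 231 206 174 168 168 168 169 169 169 168 168 169 169
 168 169 169 169 168 169 169 169 169 171 172 172 173 172 171 170 170 169
 169 169 169 169 170 170 170 169 170 169 169 169 169 169 169 169 169 191
 225 231 231 231 232 232 232 232]
165 [232 232 231 232 231 231 217 182 168 168 167 167 167 168 167 167 169 168
 167 167 168 169 162 142 129 132 150 164 170 170 169 169 167 140  96  84
 102 152 169 169 169 169 169 169 169 169 169 169 170 170 169 169 169 208
 229 232 232 232 233 232 232 232]
170 [231 230 231 231 231 232 226 192 173 172 173 173 173 173 172 172 172 172
 172 172 172 172 172 172 172 172 172 172 172 172 172 172 172 172 172 172
 172 172 172 172 172 172 172 172 172 172 172 171 172 171 171 17
[... 883 characters left out ...]
 155 204]
 [ 63 155 203]
 [ 63 154 203]
 [ 63 154 203]
 [ 62 154 203]
 [ 63 156 204]
 [ 63 156 204]
 [ 62 156 204]
 [ 64 157 205]
 [ 64 156 205]
 [ 63 156 204]
 [ 64 155 203]
 [ 63 155 202]
 [ 58 138 182]
 [ 40  74  95]
 [ 39  67  86]
 [ 39  66  86]
 [ 59  79  94]
 [167 166 163]
 [177 173 168]
 [177 173 168]]
0.159 [array([510.8, 144.7, 159. ]), array([507.8, 122. , 159. ]), array([488.2, 124.2, 159. ]), array([491.3, 147.7, 159. ])]
0.163 [array([510.9, 144.4, 163. ]), array([507.9, 122.3, 163. ]), array([488.7, 124.4, 163. ]), array([491.8, 147.4, 163. ])]
ear [array([533.7, 144.3, 110. ]), array([530.7, 121.9, 110. ])] plate top [array([569.1, 163.9, 126. ]), array([561.6, 106.4, 126. ])]
```

>>> carry_out:
  commands:
    - [[0, 0.25, -0.5], 0, 0.8]
    - [[0.8, -0.1, -0.1], 0, 0.8]
    - [[0.8, -0.1, 0], 0, 0.8]
    - [[0.8, -0.1, 0], 0, 0.8]
    - [[0.8, -0.1, 0], 0, 0.8]

```text
t: 16.15
tcp_pos: [0.4668, 0.1388, 0.1788]
eef_rot: [-0.047, -0.703, 0.708, 0.049]
force: [0.5, 0.5, -2.5]
grip_width: 0.0114
```

Run:
```python
from h import *
imaging.get_image('top'); s=st(); c=cam('wrist'); im=imaging.get_image('wrist'); cv2.imwrite('pics/w5.png',im); s=st()
print(s['tcp_pos']-np.array([.4325,.1429,.1855]))
```

```text
t 16.2 tcp [467.9 138.5 178.8] yaw 3.0055 down [-0.002 -0.008 -1.   ] F [-0.1 -1.1 -2.4] M [-0.04  0.16  0.02] w 0.011891024377623148 q6 1.76
t 16.25 tcp [467.  138.8 178.7] yaw 3.0057 down [-0.003 -0.008 -1.   ] F [-0.1  0.4 -2.1] M [ 0.    0.18 -0.03] w 0.011724432117047427 q6 1.76
[ 0.03451822 -0.00414517 -0.00682056]
```

>>> carry_out:
  commands:
    - [[0.4, 0.07, 0], 0.003, 0.8]
    - [[0.35, 0.07, 0], 0, 0.8]

```text
t: 16.45
tcp_pos: [0.4748, 0.1401, 0.1786]
eef_rot: [-0.046, -0.703, 0.708, 0.048]
force: [-0.1, 0.3, -1.8]
grip_width: 0.0119
```

Run:
```python
from h import *
imaging.get_image('top'); s=st(); c=cam('wrist'); im=imaging.get_image('wrist'); s=st(); cv2.imwrite('pics/w6.png',im)
np.save('c6.npy',np.r_[c[1].ravel(),c[2]])
cv2.imwrite('pics/w6c.png',cv2.resize(im[90:230,250:390],None,fx=4.2,fy=4.2,interpolation=3))
```

```text
t 16.5 tcp [475.1 140.2 178.6] yaw 3.0087 down [-0.003 -0.008 -1.   ] F [-0.3 -0.1 -3.1] M [0.02 0.14 0.03] w 0.011847803825213788 q6 1.76
t 16.55 tcp [474.8 140.2 178.6] yaw 3.0088 down [-0.003 -0.008 -1.   ] F [ 0.7  0.5 -2.2] M [ 0.03  0.14 -0.03] w 0.011360222362746496 q6 1.76
```

View pics/w6c.png

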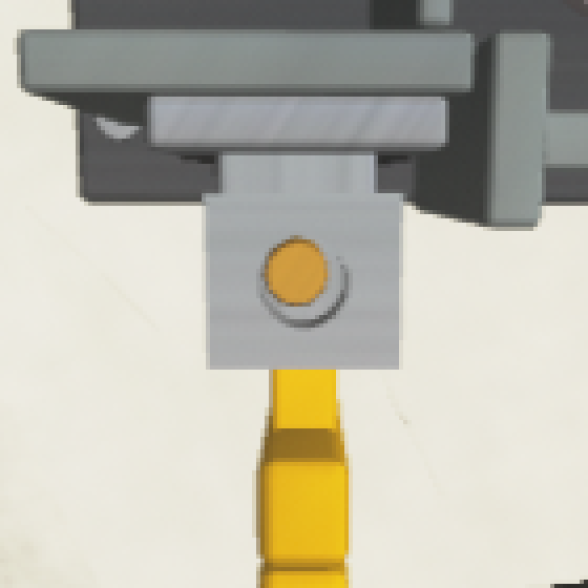

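The crop shows the upper pin through the knuckle hole: the pin disc is at about (297,271) and the hole centre at about (304,282). The ear, plate and knuckle edges are parallel.

```bash
cat >> h.py <<'E'
def sub(im,c,ztop,zp=.124,show=True):
    """sub-pixel edges: knuckle square and pin disc -> offset pin-knuckle in world mm"""
    g=cv2.cvtColor(im,cv2.COLOR_BGR2HSV).astype(int)
    br=((g[...,0]>8)&(g[...,0]<22)&(g[...,1]>140)&(g[...,2]>130)).astype(np.uint8)
    br[:,:290]=0;br[:,350:]=0;br[:135]=0;br[185:]=0
    n,l,s,ce=cv2.connectedComponentsWithStats(br)
    i=1+np.argmax(s[1:,4]); x,y,w,h,A=s[i]; pc=np.array([x+(w-1)/2,y+(h-1)/2])
    return s[i],ce[i],pc
E
python3 - <<'E'
from h import *
a=np.load('c6.npy'); c=(cam('wrist')[0],a[:9].reshape(3,3),a[9:]); im=cv2.imread('pics/w6.png')
print(sub(im,c,.156)); print('cam',c[2], 'look',-c[1][:,2])
p=lambda u,v:(250+u/4.2-.4,90+v/4.2-.4)
X=np.array([.9912,-.1325]);Y=np.array([.1325,.9912])
for zt in (.154,.1565):
    q=[onz(c,p(*k),zt)*1e3 for k in [(206,194),(402,194),(399.5,368),(208.5,368)]]
    k=np.mean(q,0); h=onz(c,p(303.8,282.5),zt)*1e3; pin=onz(c,p(296.5,271.5),.124)*1e3
    print(zt,'sq',k,np.linalg.norm(q[0]-q[1]),np.linalg.norm(q[2]-q[3]),np.linalg.norm(q[0]-q[3]),'hole',h,'pin',pin,'pin-hole in guard XY',(pin-h)[:2]@X,(pin-h)[:2]@Y,'pin-sq',(pin-k)[:2]@X,(pin-k)[:2]@Y)
E
```

```text
(array([314, 147,  14,  15, 166], dtype=int32), array([320.1746988 , 154.24698795]), array([320.5, 154. ]))
cam [0.55446112 0.13136369 0.32305429] look [-0.30744436  0.03171386 -0.95103743]
0.154 sq [542.70138718 131.21022194 154.        ] 22.308465337729363 22.55564659707455 19.598473944062594 hole [542.7169411  131.23874403 154.        ] pin [542.20865865 132.01009297 124.        ] pin-hole in guard XY -0.6060132944601383 0.6972136490392642 pin-sq -0.5943754257008848 0.7275456382531428
0.1565 sq [542.87529187 131.21249146 156.5       ] 21.978564440323378 22.22209034650797 19.308648801720775 hole [542.89061578 131.24059176 156.5       ] pin [542.20865865 132.01009297 124.        ] pin-hole in guard XY -0.7779148168066407 0.6723702760299336 pin-sq -0.7664490505784092 0.7022537112841557
```

>>> carry_out:
  commands:
    - [[-0.04, 0.1, -0.3], 0, 0.8]
    - [[0, 0, -0.3], 0, 0.8]
    - [[0, 0, -0.2], 0, 0.8]

```text
t: 16.85
tcp_pos: [0.474, 0.1415, 0.1701]
eef_rot: [-0.046, -0.703, 0.708, 0.048]
force: [0.1, -0.5, -2.9]
grip_width: 0.0118
```

```bash
cat >> h.py <<'E'
def look(name,n=2):
    for _ in range(n): imaging.get_image('top')
    c=cam('wrist'); im=imaging.get_image('wrist'); s=st(); cv2.imwrite(f'pics/{name}.png',im)
    g=cv2.cvtColor(im,cv2.COLOR_BGR2HSV).astype(int)
    br=(g[...,0]>8)&(g[...,0]<22)&(g[...,1]>120)&(g[...,2]>100)
    br[:,:295]=0;br[:,345:]=0;br[:130]=0;br[175:]=0
    y,x=np.nonzero(br); print('brass',x.min(),x.max(),y.min(),y.max(),len(x))
    v=g[...,2].astype(float)
    # square edges: bright surroundings above threshold
    def edge(line,t):
        o=[]
        for i in range(len(line)-1):
            if (line[i]-t)*(line[i+1]-t)<0: o.append(round(i+(t-line[i])/(line[i+1]-line[i]),2))
        return o
    for r in (150,170): print('row',r,[250+e for e in edge(v[r,250:400],210)])
    for cc in (305,335): print('col',cc,[100+e for e in edge(v[100:230,cc],203)])
    np.save(f'{name}.npy',np.r_[c[1].ravel(),c[2]])
    cv2.imwrite(f'pics/{name}c.png',cv2.resize(im[90:230,250:390],None,fx=4.2,fy=4.2,interpolation=3))
E
python3 -c "
from h import *
look('w7')"
```

```text
t 17.0 tcp [474.1 141.5 170.3] yaw 3.0092 down [-0.003 -0.008 -1.   ] F [ 0.1 -0.2 -2.8] M [0.04 0.1  0.06] w 0.01176558045625086 q6 1.76
brass 315 329 147 160 177
row 150 [np.float64(298.22), np.float64(345.47)]
row 170 [np.float64(298.47), np.float64(345.05)]
col 305 [np.float64(177.45)]
col 335 [np.float64(177.44)]
```

View pics/w7c.png

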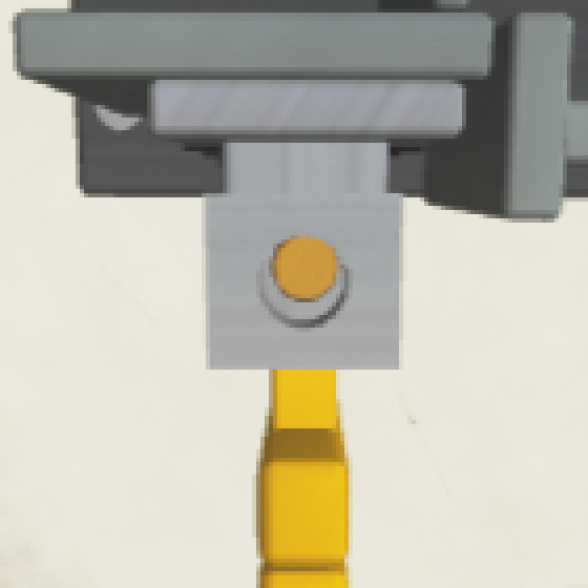

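Run:
```python
from h import *
X=np.array([.9912,-.1325]);Y=np.array([.1325,.9912])
a=np.load('w7.npy'); c=(cam('wrist')[0],a[:9].reshape(3,3),a[9:])
p=lambda u,v:(250+u/4.2-.4,90+v/4.2-.4)
tz=.1703
for zt in (.141,.144,.148):
    w=np.linalg.norm(onz(c,(298.2,150),zt)-onz(c,(345.45,150),zt))*1e3
    h=onz(c,p(303.8,282.3),zt)*1e3; pin=onz(c,p(306,268.5),.124)*1e3
    print(zt,w,'hole',h,'pin',pin,(pin-h)[:2]@X,(pin-h)[:2]@Y)
# apparent pin diameter
print(np.linalg.norm(onz(c,p(272,268),.124)-onz(c,p(340,268),.124))*1e3)
```

```text
0.141 23.46982520289201 hole [541.28931698 132.5510355  141.        ] pin [541.79631265 132.02323294 124.        ] 0.5724679516107877 -0.4559809700883571
0.144 23.063949751416093 hole [541.49894018 132.55356593 144.        ] pin [541.79631265 132.02323294 124.        ] 0.3650247115600398 -0.4862642034430446
0.148 22.522782482781512 hole [541.77843779 132.55693983 148.        ] pin [541.79631265 132.02323294 124.        ] 0.08843372482593222 -0.5266418479159124
8.857223587166999
```

>>> carry_out:
  commands:
    - [[0.03, -0.03, -0.3], 0, 0.8]
    - [[0, 0, -0.2], 0, 0.8]

```text
t: 17.2
tcp_pos: [0.4746, 0.1411, 0.1653]
eef_rot: [-0.046, -0.703, 0.708, 0.047]
force: [-0.2, -0.5, -2.0]
grip_width: 0.0117
```

```bash
python3 -c "
from h import *
imaging.get_image('top');imaging.get_image('top');st();imaging.get_image('top');st()"
```

```text
t 17.3 tcp [474.5 141.2 165.3] yaw 3.0091 down [-0.003 -0.008 -1.   ] F [ 0.1  0.4 -2.2] M [ 0.01  0.11 -0.02] w 0.011567760458092366 q6 1.76
t 17.35 tcp [474.5 141.2 165.4] yaw 3.0092 down [-0.003 -0.008 -1.   ] F [-0.8 -0.6 -1.1] M [0.02 0.15 0.05] w 0.011744469936162483 q6 1.76
```

>>> carry_out:
  commands:
    - [[0, 0, -0.15], 0, 0.8]
    - [[0, 0, -0.15], 0, 0.8]

```text
t: 17.55
tcp_pos: [0.4747, 0.1412, 0.1625]
eef_rot: [-0.046, -0.703, 0.708, 0.047]
force: [-0.1, -0.6, -1.8]
grip_width: 0.0112
```

```bash
python3 -c "
from h import *
imaging.get_image('top');st();imaging.get_image('top');st();imaging.get_image('top');st()"
```

```text
t 17.6 tcp [474.7 141.2 162.3] yaw 3.0091 down [-0.002 -0.008 -1.   ] F [-0.1 -0.2 -2.1] M [ 0.05  0.09 -0.  ] w 0.011399873383581048 q6 1.76
t 17.65 tcp [474.7 141.2 162.4] yaw 3.0092 down [-0.002 -0.008 -1.   ] F [ 0.5 -0.6 -2.3] M [0.05 0.13 0.08] w 0.011845386967037236 q6 1.76
t 17.7 tcp [474.7 141.2 162.5] yaw 3.0092 down [-0.002 -0.008 -1.   ] F [ 0.1 -0.4 -2.1] M [0.03 0.13 0.04] w 0.011625958135538593 q6 1.76
```

>>> carry_out:
  commands:
    - [[0, 0, -0.12], 0, 0.8]
    - [[0, 0, -0.12], 0, 0.8]

```text
t: 17.9
tcp_pos: [0.4748, 0.1412, 0.1602]
eef_rot: [-0.046, -0.703, 0.708, 0.047]
force: [0.3, 0.4, -2.6]
grip_width: 0.0118
```

>>> carry_out:
  commands:
    - [[0, 0, -0.12], 0, 0.8]

```text
t: 18.0
tcp_pos: [0.4749, 0.1412, 0.1589]
eef_rot: [-0.046, -0.703, 0.708, 0.047]
force: [0.2, -0.4, -1.2]
grip_width: 0.0119
```

>>> carry_out:
  commands:
    - [[0, 0, -0.12], 0, 0.8]

```text
t: 18.1
tcp_pos: [0.4749, 0.1412, 0.1576]
eef_rot: [-0.046, -0.703, 0.708, 0.047]
force: [0.8, 0.1, -2.0]
grip_width: 0.0117
```

```bash
python3 -c "
from h import *
look('w8')"
```

```text
t 18.25 tcp [474.8 141.2 157.6] yaw 3.0092 down [-0.002 -0.008 -1.   ] F [-0.6 -0.9 -1.8] M [ 0.02  0.13 -0.02] w 0.011930871426119993 q6 1.76
brass 315 330 147 164 220
row 150 [np.float64(297.77), np.float64(345.54)]
row 170 [np.float64(298.40999999999997), np.float64(344.86)]
col 305 [np.float64(177.49)]
col 335 [np.float64(177.49)]
```

View pics/w8c.png

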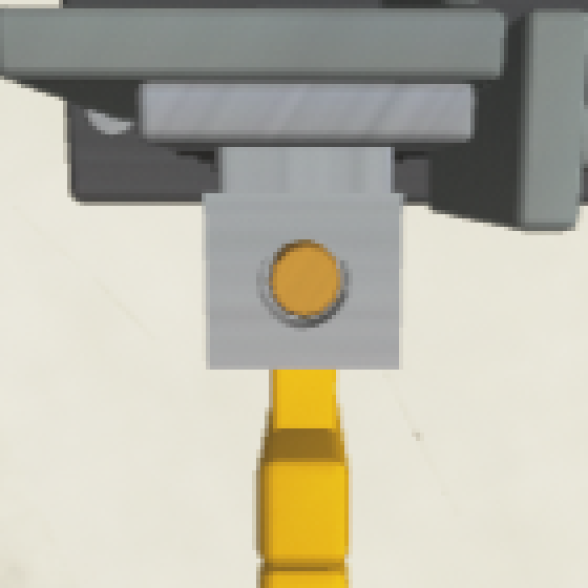

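The pin is nearly concentric in the hole (305,277 against 304,282) and there is no contact force. I'll keep lowering.

>>> carry_out:
  commands:
    - [[0, 0, -0.12], 0, 0.8]
    - [[0, 0, -0.12], 0, 0.8]

```text
t: 18.45
tcp_pos: [0.4749, 0.1412, 0.1552]
eef_rot: [-0.046, -0.703, 0.708, 0.047]
force: [-0.3, 0.4, -2.2]
grip_width: 0.0118
```

>>> carry_out:
  commands:
    - [[0, 0, -0.12], 0, 0.8]
    - [[0, 0, -0.12], 0, 0.8]

```text
t: 18.65
tcp_pos: [0.4749, 0.1412, 0.1526]
eef_rot: [-0.046, -0.703, 0.708, 0.047]
force: [-0.2, 0.6, -1.5]
grip_width: 0.0121
```

>>> carry_out:
  commands:
    - [[0, 0, -0.12], 0, 0.8]

```text
t: 18.75
tcp_pos: [0.4749, 0.1412, 0.1513]
eef_rot: [-0.046, -0.703, 0.708, 0.047]
force: [0.7, -0.9, -1.9]
grip_width: 0.0115
```

```bash
python3 -c "
from h import *
look('w9')"
```

```text
t 18.9 tcp [474.9 141.2 151.3] yaw 3.0092 down [-0.002 -0.008 -1.   ] F [ 0.5 -0.2 -2.7] M [0.05 0.1  0.03] w 0.011609631586097452 q6 1.76
brass 314 330 148 165 241
row 150 [np.float64(297.7), np.float64(345.58)]
row 170 [np.float64(298.38), np.float64(344.92)]
col 305 [np.float64(177.51)]
col 335 [np.float64(177.51)]
```

>>> carry_out:
  commands:
    - [[0, 0, -0.1], 0, 0.8]

```text
t: 19.0
tcp_pos: [0.4749, 0.1412, 0.1504]
eef_rot: [-0.046, -0.703, 0.708, 0.047]
force: [0.8, 0.4, -2.8]
grip_width: 0.0119
```

>>> carry_out:
  commands:
    - [[0, 0, -0.1], 0, 0.8]

```text
t: 19.1
tcp_pos: [0.4749, 0.1412, 0.1493]
eef_rot: [-0.047, -0.703, 0.708, 0.047]
force: [-0.7, 0.6, -0.8]
grip_width: 0.0116
```

>>> carry_out:
  commands:
    - [[0, 0, -0.08], 0, 0.8]

```text
t: 19.2
tcp_pos: [0.4748, 0.1412, 0.1485]
eef_rot: [-0.046, -0.703, 0.708, 0.047]
force: [-2.2, 0.5, 1.8]
grip_width: 0.0113
```

```bash
python3 -c "
from h import *
look('w10')"
```

```text
t 19.35 tcp [475.  141.2 148.6] yaw 3.0092 down [-0.001 -0.008 -1.   ] F [-0.3 -0.3 -0.5] M [-0.04  0.17 -0.02] w 0.011915710379981266 q6 1.76
brass 314 331 148 166 250
row 150 [np.float64(298.03), np.float64(345.62)]
row 170 [np.float64(298.38), np.float64(345.33)]
col 305 [np.float64(177.54000000000002)]
col 335 [np.float64(177.53)]
```

>>> carry_out:
  commands:
    - [[0, 0, -0.08], 0, 0.8]

```text
t: 19.45
tcp_pos: [0.4749, 0.1413, 0.1481]
eef_rot: [-0.046, -0.703, 0.708, 0.047]
force: [-5.4, 0.0, 7.5]
grip_width: 0.0119
```

Run:
```python
from h import *
imaging.get_image('top');st(); im=imaging.get_image('scene');st(); cv2.imwrite('pics/s11.png',im)
cv2.imwrite('pics/s11c.png',cv2.resize(im[150:350,180:330],None,fx=3,fy=3,interpolation=3))
```

```text
t 19.5 tcp [474.8 141.3 148.1] yaw 3.0092 down [-0.001 -0.008 -1.   ] F [-3.8 -0.7  3.9] M [-0.05  0.44 -0.01] w 0.011340755618725568 q6 1.76
t 19.55 tcp [474.9 141.3 148.2] yaw 3.0093 down [-0.001 -0.008 -1.   ] F [-4.6 -0.1  3.5] M [ 0.03  0.51 -0.  ] w 0.011634925455747184 q6 1.76
```

View pics/s11c.png

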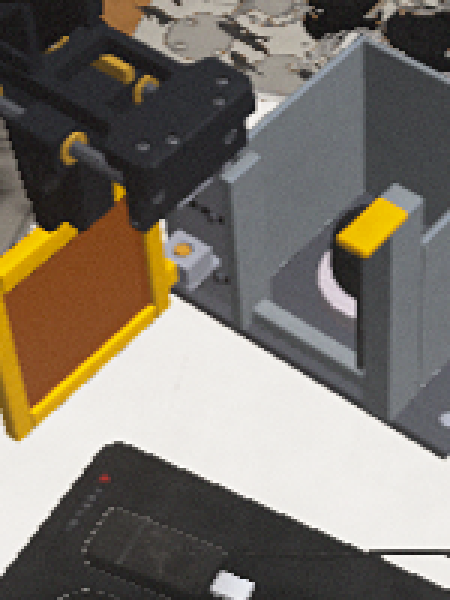

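Stiff, gentle seat at TCP z ≈ 148 mm, as expected; the scene view shows the lower knuckle flush on its ear with the pin in its hole. I'll loosen slightly so that the door hangs free between the fingers, then swing it.

>>> carry_out:
  commands:
    - [[0, 0, 0.05], 0, 1.4]
    - [[0, 0, 0], 0, 1.6]

```text
t: 19.75
tcp_pos: [0.4753, 0.1412, 0.1489]
eef_rot: [-0.047, -0.703, 0.708, 0.046]
force: [-0.1, 1.5, -0.1]
grip_width: 0.0158
```

```bash
cat >> h.py <<'E'
def plan(dphi,n,P=(541.9,132.0),r=67.6):
    s=st(); t=np.array(s['tcp_pos'][:2])*1e3; X=R.from_quat(s['eef_rot']).as_matrix(); yaw=np.arctan2(X[1,0],X[0,0])
    ph=(yaw-np.pi+np.pi)%(2*np.pi)-np.pi
    cur=t; 
    print('phi',ph,'ideal TCP err',np.round(t-(np.array(P)-r*np.array([np.cos(ph),np.sin(ph)])),1))
    for i in range(1,n+1):
        q=np.array(P)-r*np.array([np.cos(ph+i*dphi),np.sin(ph+i*dphi)]); print(np.round((q-cur)/10,2),dphi); cur=q
E
python3 -c "
from h import *
look('w12',1); plan(.1,5)"
```

```text
t 19.85 tcp [475.2 141.3 148.8] yaw 3.0093 down [ 0.    -0.008 -1.   ] F [ 0.1  1.  -0.2] M [-0.01  0.13  0.05] w 0.016141787104520758 q6 1.76
brass 315 331 151 167 227
row 150 [np.float64(298.95), np.float64(346.65999999999997)]
row 170 [np.float64(299.31), np.float64(345.93)]
col 305 [np.float64(181.73000000000002)]
col 335 [np.float64(181.70999999999998)]
t 19.85 tcp [475.2 141.3 148.8] yaw 3.0093 down [ 0.    -0.008 -1.   ] F [ 0.1  1.  -0.2] M [-0.01  0.13  0.05] w 0.016141787104520758 q6 1.76
phi -0.1322887235757526 ideal TCP err [0.4 0.3]
[-0.09 -0.71] 0.1
[ 0.01 -0.68] 0.1
[ 0.08 -0.67] 0.1
[ 0.15 -0.66] 0.1
[ 0.21 -0.64] 0.1
```

>>> carry_out:
  commands:
    - [[-0.1, -0.6, 0], 0.1, 1.6]
    - [[0, -0.68, 0], 0.1, 1.6]
    - [[0.08, -0.67, 0], 0.1, 1.6]
    - [[0.15, -0.66, 0], 0.1, 1.6]

```text
t: 20.25
tcp_pos: [0.4767, 0.115, 0.1486]
eef_rot: [0.099, -0.698, 0.702, -0.101]
force: [0.5, 0.1, 0.5]
grip_width: 0.0165
```

```bash
python3 -c "
from h import *
plan(.1,6)"
```

```text
t 20.25 tcp [476.7 115.  148.6] yaw -2.859 down [ 0.004 -0.006 -1.   ] F [0.5 0.1 0.5] M [-0.06  0.15 -0.01] w 0.01648633644516419 q6 1.29
phi 0.2825742190342222 ideal TCP err [-0.2  1.9]
[ 0.25 -0.83] 0.1
[ 0.28 -0.61] 0.1
[ 0.34 -0.58] 0.1
[ 0.4  -0.54] 0.1
[ 0.45 -0.5 ] 0.1
[ 0.5  -0.45] 0.1
```

>>> carry_out:
  commands:
    - [[0.23, -0.78, 0], 0.09, 1.6]
    - [[0.28, -0.61, 0], 0.1, 1.6]
    - [[0.34, -0.58, 0], 0.1, 1.6]
    - [[0.4, -0.54, 0], 0.1, 1.6]

```text
t: 20.65
tcp_pos: [0.4897, 0.0888, 0.1484]
eef_rot: [0.237, -0.663, 0.668, -0.24]
force: [0.3, 0.6, -0.1]
grip_width: 0.0163
```

```bash
python3 -c "
from h import *
plan(.1,6)"
```

```text
t 20.65 tcp [489.7  88.8 148.4] yaw -2.4526 down [ 0.006 -0.004 -1.   ] F [ 0.3  0.6 -0.1] M [-0.04  0.09  0.04] w 0.01633351292871218 q6 0.83
phi 0.689038922818435 ideal TCP err [-0.1 -0.2]
[ 0.46 -0.48] 0.1
[ 0.5  -0.45] 0.1
[ 0.55 -0.4 ] 0.1
[ 0.58 -0.34] 0.1
[ 0.61 -0.28] 0.1
[ 0.64 -0.22] 0.1
```

>>> carry_out:
  commands:
    - [[0.46, -0.48, 0], 0.1, 1.6]
    - [[0.5, -0.45, 0], 0.1, 1.6]
    - [[0.55, -0.4, 0], 0.1, 1.6]
    - [[0.5, -0.3, 0], 0.09, 1.6]

```text
t: 21.05
tcp_pos: [0.5106, 0.0716, 0.1481]
eef_rot: [0.366, -0.602, 0.605, -0.37]
force: [-0.4, 0.1, 0.5]
grip_width: 0.0159
```

```bash
python3 -c "
from h import *
look('w13',0); plan(.06,6)"
```

```text
t 21.1 tcp [511.2  71.2 148.1] yaw -2.0421 down [ 0.007 -0.001 -1.   ] F [-0.2 -0.5  0.7] M [-0.1   0.14  0.04] w 0.01617453511086637 q6 0.38
brass 314 330 150 166 229
row 150 [np.float64(300.40999999999997), np.float64(320.29), np.float64(324.19)]
row 170 [np.float64(299.94)]
col 305 [np.float64(133.57), np.float64(179.2)]
col 335 [np.float64(180.44)]
t 21.1 tcp [511.2  71.2 148.1] yaw -2.0421 down [ 0.007 -0.001 -1.   ] F [-0.2 -0.5  0.7] M [-0.1   0.14  0.04] w 0.01617453511086637 q6 0.38
phi 1.0995219407897956 ideal TCP err [-0.1 -0.6]
[ 0.37 -0.11] 0.06
[ 0.38 -0.15] 0.06
[ 0.38 -0.13] 0.06
[ 0.39 -0.1 ] 0.06
[ 0.4  -0.08] 0.06
[ 0.4  -0.06] 0.06
```

>>> carry_out:
  commands:
    - [[0.37, -0.11, 0], 0.06, 1.6]
    - [[0.38, -0.15, 0], 0.06, 1.6]
    - [[0.38, -0.13, 0], 0.06, 1.6]
    - [[0.3, -0.08, 0], 0.045, 1.6]

```text
t: 21.5
tcp_pos: [0.5254, 0.0665, 0.1477]
eef_rot: [0.433, -0.556, 0.559, -0.437]
force: [-0.3, -0.1, 1.0]
grip_width: 0.0167
```

```bash
python3 -c "
from h import *
look('w14',0); plan(.03,5)"
```

```text
t 21.55 tcp [525.7  66.3 147.6] yaw -1.8143 down [ 0.007  0.    -1.   ] F [-0.8  0.4  0.3] M [-0.09  0.08 -0.02] w 0.01604255071909964 q6 0.15
brass 314 330 151 167 228
row 150 [np.float64(299.61)]
row 170 [np.float64(299.47)]
col 305 [np.float64(134.36), np.float64(180.29000000000002)]
col 335 [np.float64(200.85), np.float64(201.6)]
t 21.55 tcp [525.7  66.3 147.6] yaw -1.8143 down [ 0.007  0.    -1.   ] F [-0.8  0.4  0.3] M [-0.09  0.08 -0.02] w 0.01604255071909964 q6 0.15
phi 1.3273156677877154 ideal TCP err [ 0.1 -0.1]
[ 0.19 -0.04] 0.03
[ 0.2  -0.04] 0.03
[ 0.2  -0.03] 0.03
[ 0.2  -0.03] 0.03
[ 0.2  -0.02] 0.03
```

>>> carry_out:
  commands:
    - [[0.19, -0.04, 0.01], 0.03, 1.6]
    - [[0.18, -0.04, 0.02], 0.03, 1.6]
    - [[0.15, -0.03, 0.02], 0.02, 1.6]

```text
t: 21.85
tcp_pos: [0.5306, 0.0654, 0.1478]
eef_rot: [0.455, -0.539, 0.541, -0.459]
force: [1.1, -0.2, -1.1]
grip_width: 0.0158
```

>>> carry_out:
  commands:
    - [[0.12, -0.02, 0.02], 0.015, 1.6]

```text
t: 21.95
tcp_pos: [0.5318, 0.0653, 0.148]
eef_rot: [0.459, -0.535, 0.537, -0.463]
force: [-0.3, 0.4, -0.1]
grip_width: 0.016
```

>>> carry_out:
  commands:
    - [[0.1, -0.01, 0.02], 0.01, 1.6]

```text
t: 22.05
tcp_pos: [0.5328, 0.0652, 0.1482]
eef_rot: [0.462, -0.533, 0.535, -0.466]
force: [0.1, 0.6, -0.4]
grip_width: 0.0162
```

```bash
python3 -c "
from h import *
look('w15',1); plan(.02,1)"
```

```text
t 22.15 tcp [532.9  65.2 148.2] yaw -1.7112 down [ 0.006  0.001 -1.   ] F [-0.3  0.7 -0.5] M [-0.05  0.12 -0.02] w 0.0160650292708941 q6 0.04
brass 313 329 151 167 229
row 150 [np.float64(298.65)]
row 170 [np.float64(298.48)]
col 305 [np.float64(134.28), np.float64(181.13)]
col 335 []
t 22.15 tcp [532.9  65.2 148.2] yaw -1.7112 down [ 0.006  0.001 -1.   ] F [-0.3  0.7 -0.5] M [-0.05  0.12 -0.02] w 0.0160650292708941 q6 0.04
phi 1.4303886821679468 ideal TCP err [0.4 0.1]
[ 0.09 -0.03] 0.02
```

>>> carry_out:
  commands:
    - [[0.09, -0.01, 0], 0.004, 1.6]

```text
t: 22.25
tcp_pos: [0.5337, 0.0651, 0.1482]
eef_rot: [0.463, -0.532, 0.534, -0.467]
force: [-1.2, -0.6, -0.4]
grip_width: 0.016
```

>>> carry_out:
  commands:
    - [[0.09, -0.01, 0], 0.002, 1.6]

```text
t: 22.35
tcp_pos: [0.5347, 0.065, 0.1482]
eef_rot: [0.463, -0.531, 0.534, -0.467]
force: [-0.4, 0.1, -0.1]
grip_width: 0.0161
```

>>> carry_out:
  commands:
    - [[0.07, -0.01, 0], 0, 1.6]

```text
t: 22.45
tcp_pos: [0.5354, 0.0648, 0.1482]
eef_rot: [0.464, -0.531, 0.534, -0.467]
force: [-2.8, 0.4, 0.4]
grip_width: 0.0162
```

Run:
```python
from h import *
look('w16',1)
im=imaging.get_image('scene'); cv2.imwrite('pics/s16.png',im); cv2.imwrite('pics/s16c.png',cv2.resize(im[150:330,210:360],None,fx=3.3,fy=3.3,interpolation=3)); st()
```

```text
t 22.55 tcp [535.3  64.9 148.2] yaw -1.7054 down [ 0.005  0.001 -1.   ] F [-1.4  0.8  0.6] M [-0.13  0.28 -0.04] w 0.016294086724161227 q6 0.04
brass 309 325 151 167 230
row 150 [np.float64(294.17)]
row 170 [np.float64(294.67)]
col 305 [np.float64(134.28), np.float64(181.19)]
col 335 []
t 22.6 tcp [535.3  64.9 148.2] yaw -1.7054 down [ 0.005  0.001 -1.   ] F [-1.4 -0.1 -0.2] M [-0.11  0.28  0.05] w 0.015949275326833642 q6 0.04
```

View pics/s16c.png

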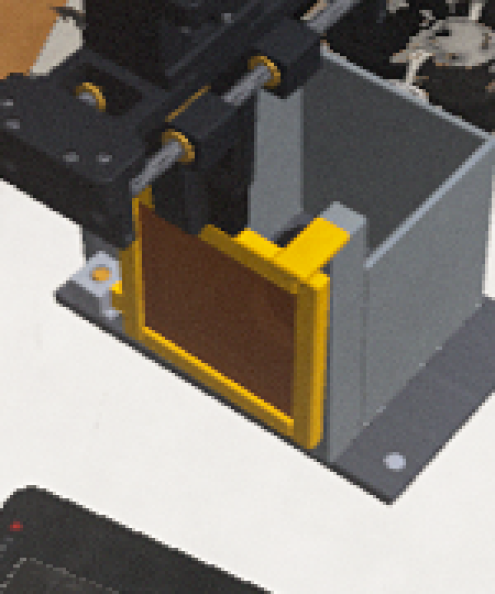

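The door is under the tab with its free edge at the jamb (crop 315–330, 280–440), and contact is just starting. One more small push to confirm.

>>> carry_out:
  commands:
    - [[0.08, -0.01, 0], 0, 1.6]

```text
t: 22.7
tcp_pos: [0.5355, 0.0648, 0.1482]
eef_rot: [0.464, -0.532, 0.533, -0.467]
force: [-7.3, 0.1, 3.4]
grip_width: 0.016
```

>>> carry_out:
  commands:
    - [[0.05, -0.01, 0], 0, 1.6]

```text
t: 22.8
tcp_pos: [0.5355, 0.0649, 0.1482]
eef_rot: [0.464, -0.532, 0.533, -0.466]
force: [-4.7, 0.1, 4.0]
grip_width: 0.016
```

```bash
python3 -c "
from h import *
imaging.get_image('top');st()"
```

```text
t 22.85 tcp [535.5  64.8 148.2] yaw -1.7053 down [ 0.002  0.001 -1.   ] F [-5.7  0.3  3.5] M [-0.05  1.    0.02] w 0.016005705650661624 q6 0.04
```

>>> carry_out:
  commands:
    - [[0, 0, 0], 0, 2]
    - [[0, 0, 0], 0, 3]
    - [[0, 0, 0], 0, 4]
    - [[0, 0, 0], 0, 4]

```text
t: 23.25
tcp_pos: [0.5365, 0.0648, 0.1484]
eef_rot: [0.464, -0.532, 0.533, -0.467]
force: [0.1, -0.4, -0.5]
grip_width: 0.0395
```

>>> carry_out:
  commands:
    - [[0, 0, 0.6], 0, 4]
    - [[0, 0, 1], 0, 4]
    - [[0, 0, 1], 0, 4]
    - [[0, 0, 1.5], 0, 4]
    - [[0, 0, 2], 0, 4]
    - [[0, 0, 2], 0, 4]
    - [[0, 0, 2], 0, 4]
    - [[0, 0, 2], 0, 4]

```text
t: 24.05
tcp_pos: [0.5357, 0.0649, 0.2778]
eef_rot: [0.463, -0.532, 0.534, -0.467]
force: [-0.1, 0.2, -0.3]
grip_width: 0.0399
```

>>> carry_out:
  commands:
    - [[-1.5, 0, 1], 0, 4]
    - [[-3, 0, 0], 0, 4]
    - [[-3, 0, 0], 0, 4]
    - [[-3, 0, 0], 0, 4]
    - [[-3, 0, 0], 0, 4]
    - [[-2, 0, 0], 0, 4]
    - [[0, 0, 0], 0, 4]

```text
t: 24.75
tcp_pos: [0.3759, 0.0649, 0.2974]
eef_rot: [0.46, -0.528, 0.537, -0.471]
force: [0.8, 0.0, -0.8]
grip_width: 0.0399
```

Run:
```python
from h import *
st(); a=imaging.get_image('scene')[150:330,190:370]; b=imaging.get_image('top')[130:230,215:335]
a=cv2.resize(a,(400,400),interpolation=3); b=cv2.resize(b,(400,400),interpolation=3)
cv2.imwrite('pics/f.png',np.hstack([a,b]))
```

```text
t 24.75 tcp [375.9  64.9 297.4] yaw -1.7055 down [ 0.021 -0.001 -1.   ] F [ 0.8  0.  -0.8] M [-0.02  0.03  0.02] w 0.039941254128825876 q6 -0.01
```

View pics/f.png

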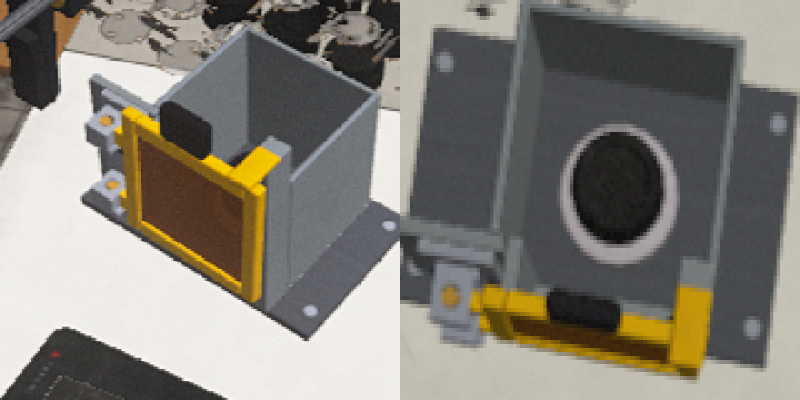

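Both pins show flush in their knuckles. The door sits shut under the tab against the jamb, and the gripper is clear. Handing in.

```bash
python3 -c "
from h import *
print(order.close_job())"
```

```text
the job is handed in; nothing more can be done
None
```

The door is hung on both pins, swung shut under the keeper tab and released. I handed the job in at about 24.8 s with the gripper clear of everything; the interface gave no verdict.

- **Hanging:** I lifted the door out of the stand and brought it to the pins in the open position. I lined up the upper knuckle hole with the wrist camera. Both knuckles went down with no contact force I could measure until they seated. I pressed once more to confirm the seat and read about 7.5 N upward and 5 N sideways.
- **Closing:** I loosened the fingers slightly so the door hung freely and guided it through 90 degrees. It met the jamb with about 3 N, and I pressed a little further to confirm contact, peaking at about 8 N. Then I let go and backed the arm away.
- **Last checks:** In the final scene and top views both pins sit flush in their knuckles and the door lies under the tab against the jamb. The parts of the desk in view looked unchanged, but I did not check the stopper or the stand separately.
- **What disagreed:**
  - The door seated at a tool height of about 148 mm, where I had predicted 146–148 mm. The image-based heights disagreed by a few millimetres, within the camera calibration.
  - Early on the tool tilted up to about 2 degrees while moving over the stand. I removed most of that before grasping.
  - When I loosened the grip, the upper knuckle shifted about 1 mm toward the robot. I took this as the door settling in the hinge clearance.

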